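# Call out a two-tinter paint recipe

### The arm

A 6-joint arm with a two-finger parallel gripper is mounted at the origin on the work surface. World frame = base frame: x ahead of the robot, y to its left, z up, the work surface at z = 0. Lengths are in mm, angles in rad, forces in N, time in s.
With the tool pointing down it reaches from about 350 to 775 mm from the base axis. Payload 7.3 kg.
Tool frame: the origin (TCP) lies on the centre line of the jaws, within the pads' length; the fingertips stand 17 mm ahead of it and the grasp point (between the pads) lies 2 mm behind it; z points along the fingers, y is the line along which they close (so a half turn about z gives the same grasp; the last joint's range is limited). The gripper opens to 92 mm and grips with 3 to 60 N. Pads are 19 mm wide; open, the fingers measure 130 mm over their backs; the gripper's body (75 mm by 190 mm) begins 47 mm behind the grasp point.
Start: joints at [-1.382, 0.342, 1.524, -0, 1.275, -0.146], TCP at [172.528, -495.863, 220.041] pointing down, gripper open.
Joint ranges: [-2.53, 2.53], [-0.77, 2.02], [0.04, 2.7], [-1, 4.14], [0.28, 2.66], [-3.11, 3.11]. Speed limits (rad/s): [2.57, 2.57, 3.14, 3.14, 3.14, 3.14].

### API

Orientations are given as [roll, pitch, yaw] about the fixed x, y, z axes, in that order (R = Rz(yaw) Ry(pitch) Rx(roll)).
In Python, from plant import bot gives the robot as it stands. The module is installed in compiled form; this text tells all that it offers.
- The arm moves only by the shell command python3 -m pendant 'ROWS'. ROWS is JSON, a list of rows, each a list of 3 entries, a list of its own where there are three numbers: the shift along the world's x, y, z as a fraction of full scale, then the turn, a rotation vector about the world's x, y, z as a fraction of full scale, then the opening, from -1 (shut) to 1 (fully open), so that 0 is half open. In form: [[[tx, ty, tz], [rx, ry, rz], claw], ...]. A call has exactly 10 rows; each row shifts and turns the commanded pose from where the row before left it; what a row does not reach is not made up. Full scale, the value 1, is 30 mm for a shift and 0.12 rad for a turn. A row lasts 1/12 s, in which the tool goes at most 41.7 mm and 7.16 degrees, less where a joint would pass 70% of its speed; a pose out of reach is approached as far as the arm can. A call with a number of a shift or a turn outside -1 to 1 is refused whole. A call with a gripper value outside its range is refused whole. The fingers move at their own pace and stop on an object; the grip force is fixed at half the most. Time passes only in rows, so rows that do not move let the fingers close, or fill a call up. It gives the time, the measured TCP pose, the force, the opening and the grip force at its end, in the units of the state.
- bot.get_obs(): the state, without advancing time (a new reading comes with each control period).
- bot.capture(name): name is "scene" or "side" or "wrist"; returns the picture (400x640x3 uint8, blue, green, red); there is no depth.
- bot.camera_params(name): a dict with "fovy" (degrees; the focal length in pixels is half the picture's height over the tangent of half this angle, whatever the lens; pixels are square), "cx", "cy" (the principal point, pixels), "camera_from_world" (4x4, takes a point from world to camera coordinates). Camera axes: x right, y down, z forward; pixel columns grow to the right and rows downward; lengths in mm; the calibration is good to about 2 mm. The wrist camera is an equidistant fisheye: a pixel r from the principal point sees the ray r / f radians off the axis. A picture is of the moment at which its call begins: read the wrist's pose just before it. camera_params takes no time and is no camera call; for the wrist camera it gives the pose at the moment of the call.
- bot.close_job(): hands the job in; it is judged then, once.
The state is a dict: "time": time; "joint_positions": joint angles; "dq": joint speeds; "tau": joint torques, N m; "tool_pos": TCP position; "tcp_rot": TCP orientation; "contact_force": force on the tool from outside, world axes, zero at the start; "moment": the same for the moment, N m; "grip_width": finger opening in mm; "finger_force": force on a finger pad.
Only numpy, scipy, OpenCV 4.12 (cv2) and the standard library are available. Lean on these libraries where they do the work, as an engineer would, in place of code of your own. Each camera call takes 0.05 s, during which the arm holds its last target. There are 200 camera calls.

### The job

Call out the green mix for the camera over the paint bench: with the fingertips just above the middle of the lid (about 3 cm), point down at the blue tin on the black mat for at least two seconds, then point at the yellow tin on the mat in the same way. Then log the recipe by pressing the green key on the scale terminal right down and letting it up again. Do not touch or lift any tin, stay well above the lids of the other tins when passing, and leave the red key and everything else alone.

Things in the scene. Friction and masses are not known exactly. Their poses are not given: they have to be found in the camera images.
- tin_blue: Blue tinter tin: upright metal tin, 70 mm across and 90 mm tall, paper label, blue disc (62 mm) on its lid; loose, 0.3 to 0.5 kg. Origin: centre of its underside (3 mm above the bench, on a black rubber mat); z up, so its flat lid top is 90 mm above the origin.
- tin_yellow: Yellow tinter tin: upright metal tin, 70 mm across and 90 mm tall, paper label, yellow disc (62 mm) on its lid; loose, 0.3 to 0.5 kg. Origin: centre of its underside (3 mm above the bench, on a black rubber mat); z up, so its flat lid top is 90 mm above the origin.
- tin_red: Red tinter tin: upright metal tin, 70 mm across and 90 mm tall, paper label, red disc (62 mm) on its lid; loose, 0.3 to 0.5 kg. Origin: centre of its underside (3 mm above the bench, on a black rubber mat); z up, so its flat lid top is 90 mm above the origin.
- tin_green: Green tinter tin: upright metal tin, 70 mm across and 90 mm tall, paper label, green disc (62 mm) on its lid; loose, 0.3 to 0.5 kg. Origin: centre of its underside (3 mm above the bench, on a black rubber mat); z up, so its flat lid top is 90 mm above the origin.
- tin_white: White tinter tin: upright metal tin, 70 mm across and 90 mm tall, paper label, white disc (62 mm) on its lid; loose, 0.3 to 0.5 kg. Origin: centre of its underside (3 mm above the bench, on a black rubber mat); z up, so its flat lid top is 90 mm above the origin.
- confirm_top (a point): Green confirm key: centre of the top face of the green confirm key, a round push button 30 mm across that stands upright on the grey scale terminal (a fixed box 120 x 200 x 32 mm, with a dark screen between its two keys; the keys stand 128 mm apart). It moves down with the key.
- confirm (a joint): Travel of the green confirm key in m: 0 up, 0.006 fully down. Sprung: fully down takes about 5 N, and it comes up by itself.
- cancel_top (a point): Red cancel key: centre of the top face of the red cancel key, a round push button 30 mm across that stands upright on the grey scale terminal (a fixed box 120 x 200 x 32 mm, with a dark screen between its two keys; the keys stand 128 mm apart). It moves down with the key.
- cancel (a joint): Travel of the red cancel key in m: 0 up, 0.006 fully down; sprung as the other.
- cup: White open mixing cup, 84 mm across the rim, 100 mm tall, loose on the round steel pan of the mixing scale (rim 160 mm above the bench). Origin: centre of its underside.
- tape: Yellow roll of masking tape lying flat, 100 mm across, 25 mm tall, loose on the far part of the bench. Origin: centre of its underside.
- swatches: Fan of colour swatches lying flat, about 150 x 120 mm, 18 mm tall, loose on the far part of the bench. Origin: on the bench at the fan's rivet end.
- stirrer: Wooden stirring stick lying flat, 20 x 220 x 5 mm, loose at the left of the bench. Origin: centre of its underside.
Not all that is in view belongs to the job. What is shaped like the tin_red but orange is not meant.

How it is judged (in metres and radians):
On the way, in this order (a step that is already met when the one before it is completed fails the run):
1. point at the blue tin: grasp point within 35 mm of its axis and at most 80 mm above its lid, for 2 s (horizontal distance between the grasp point and tin_blue below 0.035 m and z of the grasp point in the frame of tin_blue between 0.1 and 0.17 m), for 2 s.
2. point at the yellow tin: grasp point within 35 mm of its axis and at most 80 mm above its lid, for 2 s (horizontal distance between the grasp point and tin_yellow below 0.035 m and z of the grasp point in the frame of tin_yellow between 0.1 and 0.17 m), for 2 s.
3. the green key is pressed right down (at least 4.5 of 6 mm) (value of joint confirm above 0.0045 m), for 0.05 s.
At the end, for the whole second after the job is handed in: The blue and then the yellow tin have been pointed at and the green key pressed after that; both keys are up again (within 1.5 mm), all five tins stand upright and at rest within 10 mm of where they started, and cup, tape, swatches and stirrer are within 15 mm of where they started (value of joint each of confirm, cancel below 0.0015 m and distance of each of tin_blue, tin_yellow, tin_red, tin_green, tin_white from where it was at the start of the episode below 0.01 m and angle between each of tin_blue, tin_yellow, tin_red, tin_green, tin_white's own z axis and vertical below 0.1 rad and linear speed of each of tin_blue, tin_yellow, tin_red, tin_green, tin_white below 0.02 m/s and distance of each of cup, tape, swatches, stirrer from where it was at the start of the episode below 0.015 m); the robot touches nothing.
It fails at once if a tin is touched by the robot (contact force between any of tin_blue, tin_yellow, tin_red, tin_green, tin_white and the fingers above 0.5 N or contact force between any of tin_blue, tin_yellow, tin_red, tin_green, tin_white and the arm above 0.5 N).
It fails at once if a tin is shifted or lifted (over 10 mm) (distance of any of tin_blue, tin_yellow, tin_red, tin_green, tin_white from where it was at the start of the episode above 0.01 m).
It fails at once if the fingers come down to the red, green or white tin (grasp point less than 55 mm above its lid, within 30 mm of its centre) ((horizontal distance between the grasp point and tin_red below 0.03 m and z of the grasp point in the frame of tin_red between 0.1 and 0.145 m) or (horizontal distance between the grasp point and tin_green below 0.03 m and z of the grasp point in the frame of tin_green between 0.1 and 0.145 m) or (horizontal distance between the grasp point and tin_white below 0.03 m and z of the grasp point in the frame of tin_white between 0.1 and 0.145 m)).
It fails at once if the red cancel key is pressed (value of joint cancel above 0.003 m).
It fails at once if the cup, tape roll, swatches or stirring stick is moved or lifted (over 15 mm) (distance of any of cup, tape, swatches, stirrer from where it was at the start of the episode above 0.015 m).
It also fails if it takes over 48 s, if anything falls off the work surface, if the arm or the gripper's body presses on something with over 40 N, if the wrist force passes 120 N, or if a joint passes its speed limit or range.

## Working session

There is one attempt and no reset: what is moved stays moved. The work goes in short steps, Python scripts to look and compute and a shell command to move; the robot and the scene stay as the last step left them, time stands still between calls to the robot, and variables do not carry over. Pictures are saved under pics/ and viewed, at most 10 in all, crops included, and the job is handed in when it is done.

```bash
mkdir -p pics; python3 - <<'E'
from plant import bot
import cv2
for n in("scene","side"):
    cv2.imwrite(f"pics/{n}0.png",bot.capture(n)); p=bot.camera_params(n); print(n,p)
o=bot.get_obs();print(o["time"],o["tool_pos"],o["tcp_rot"],o["grip_width"])
E
```

```text
scene {'fovy': 55.70046542823533, 'cx': 317.674187051635, 'cy': 205.28828593162794, 'camera_from_world': array([[ 6.22536544e-01,  7.82461231e-01,  1.42363603e-02,
        -4.02911555e+02],
       [ 5.03489806e-01, -3.86524038e-01, -7.72720637e-01,
        -2.26251074e+02],
       [-5.99121246e-01,  4.88214697e-01, -6.34586592e-01,
         1.49568650e+03],
       [ 0.00000000e+00,  0.00000000e+00,  0.00000000e+00,
         1.00000000e+00]])}
side {'fovy': 49.751591021152734, 'cx': 317.52891899418114, 'cy': 211.52039602794554, 'camera_from_world': array([[-9.90406096e-01, -1.38172192e-01,  2.05215283e-03,
         5.79247994e+02],
       [-1.05649839e-01,  7.47549449e-01, -6.55749901e-01,
         6.62463226e+01],
       [ 8.90723154e-02, -6.49675509e-01, -7.54975401e-01,
         1.47213599e+03],
       [ 0.00000000e+00,  0.00000000e+00,  0.00000000e+00,
         1.00000000e+00]])}
0.1 [ 172.47227097 -495.48104396  219.42454088] [-3.14026430e+00 -2.35776477e-04  3.34789369e-01] 91.80850346272153
```

View pics/scene0.png

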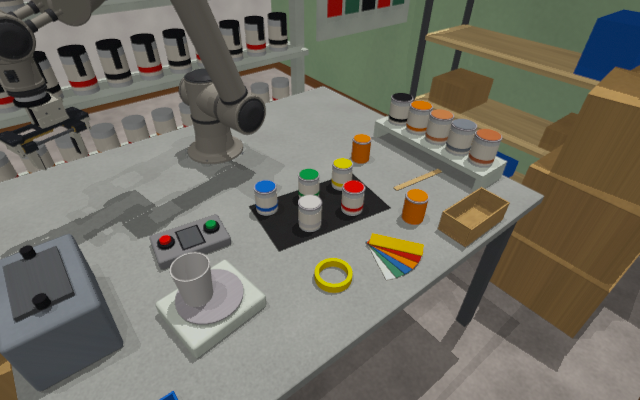

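View pics/side0.png

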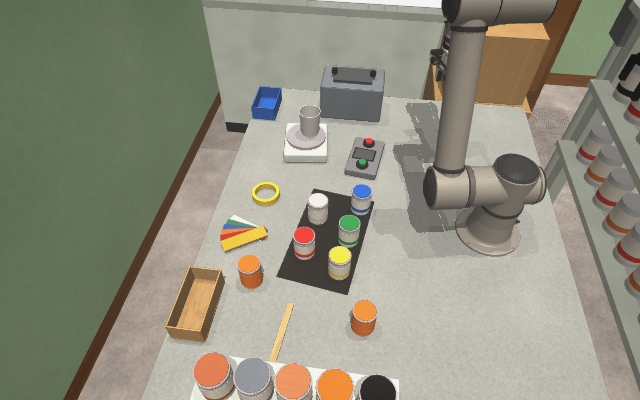

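Candidates in the scene view:
- **Blue:** the blue-lidded tin on the mat is at (265,187). The other blue objects are the tray at (168,397) and the shelf box, and neither is a tin on the mat.
- **Yellow:** the yellow-lidded tin on the mat is at (342,164). The look-alikes are the tape at (333,273), the orange tins at (361,142) and (415,198), and the yellow swatch.
- **Keys:** green is at (211,225) and red at (166,241).

The side view matches: blue (361,190), yellow (340,256), green key (362,163), red key (369,142).

```bash
cat > h.py <<'E'
import cv2,numpy as np
from plant import bot
def K(p):
    f=200/np.tan(np.radians(p["fovy"]/2)); return np.array([[f,0,p["cx"]],[0,f,p["cy"]],[0,0,1]])
def onplane(n,uv,z):
    p=bot.camera_params(n);T=p["camera_from_world"];R,t=T[:3,:3],T[:3,3]
    d=R.T@np.linalg.solve(K(p),[*uv,1]);c=-R.T@t
    return (c+d*(z-c[2])/d[2])
def tri(a,b):
    P=[K(p)@p["camera_from_world"][:3] for p in map(bot.camera_params,("scene","side"))]
    X=cv2.triangulatePoints(P[0],P[1],np.array(a,float),np.array(b,float)).ravel();return X[:3]/X[3]
def blob(img,uv,hue,r=14):
    h=cv2.cvtColor(img,cv2.COLOR_BGR2HSV);dh=np.abs((h[...,0].astype(int)-hue+90)%180-90)
    m=((dh<10)&(h[...,1]>110)&(h[...,2]>70)).astype(np.uint8)
    k=np.zeros_like(m);cv2.circle(k,uv,r,1,-1)
    n,l,s,c=cv2.connectedComponentsWithStats(m*k)
    i=1+np.argmax(s[1:,4]);return c[i],s[i]
E
python3 - <<'E'
from h import *
a=cv2.imread("pics/scene0.png");b=cv2.imread("pics/side0.png")
for n,u,v,hue,r,z in [("blue",(265,187),(361,190),108,13,93),("yellow",(342,164),(340,256),28,13,93),("red",(353,187),(304,236),0,13,93),("green",(309,175),(349,223),70,13,93),("gkey",(211,225),(362,163),70,9,45),("rkey",(166,241),(369,142),0,9,45)]:
    ca,sa=blob(a,u,hue,r);cb,sb=blob(b,v,hue,r)
    print(n,ca.round(1),sa,cb.round(1),sb,"tri",tri(ca,cb).round(),"pl",onplane("scene",ca,z).round(),onplane("side",cb,z).round())
print("white",onplane("scene",(310,202),93).round(),onplane("side",(318,201),93).round())
print("cup rim",onplane("scene",(192,266),160).round(),onplane("side",(310,112),160).round())
cv2.imwrite("pics/crop.png",np.hstack([cv2.resize(a[140:270,140:400],(400,200),interpolation=2)
 ,cv2.resize(b[120:300,260:400],None,fx=2,fy=2)[:200]]) if 0 else cv2.resize(a[140:270,140:400],(780,390),interpolation=cv2.INTER_CUBIC))
E
```

```text
blue [264.5 185.9] [255 180  20  13 196] [361.6 190.6] [353 184  18  14 189] tri [439. -43.  91.] pl [441. -44.  93.] [439. -40.  93.]
yellow [342.4 162.9] [333 158  19  11 158] [339.6 254.6] [330 246  20  18 284] tri [486. 232.  90.] pl [489. 229.  93.] [486. 234.  93.]
red [353.4 186.1] [343 180  21  13 208] [303.5 234.5] [294 227  20  16 257] tri [605. 172.  91.] pl [606. 170.  93.] [605. 174.  93.]
green [308.5 173.9] [300 169  18  11 161] [349.3 222.4] [340 216  19  14 215] tri [468. 103.  90.] pl [471. 101.  93.] [468. 106.  93.]
gkey [210.2 223.8] [205 220  11   9  75] [362.1 161.4] [359 159   7   6  36] tri [ 448. -235.   49.] pl [ 445. -234.   45.] [ 448. -240.   45.]
rkey [164.6 239.4] [159 235  12  10 100] [368.6 140.6] [365 138   8   7  42] tri [ 431. -361.   48.] pl [ 427. -361.   45.] [ 431. -365.   45.]
white [587.  18.  93.] [580.  28.  93.]
cup rim [ 672. -367.  160.] [ 665. -362.  160.]
```

View pics/crop.png

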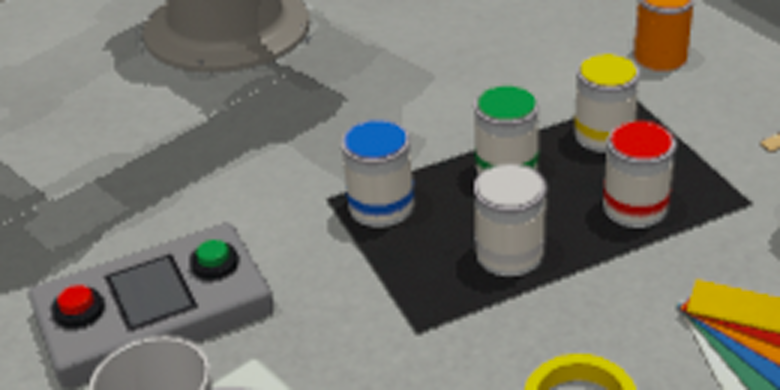

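The crop confirms that the blue, green and yellow tins stand in a row on the mat, with the green key at the end of the terminal nearest the blue tin. I measure blue at (440,-43), yellow at (487,232) and the green key at (447,-236, 47). Next I go above the blue tin at z 220 with the fingers shut.

```bash
python3 -m pendant '[[[0.44,0.75,0],[0,0,0],-1],[[0.44,0.75,0],[0,0,0],-1],[[0.44,0.75,0],[0,0,0],-1],[[0.44,0.75,0],[0,0,0],-1],[[0.44,0.75,0],[0,0,0],-1],[[0.44,0.75,0],[0,0,0],-1],[[0.44,0.75,0],[0,0,0],-1],[[0.44,0.75,0],[0,0,0],-1],[[0.44,0.75,0],[0,0,0],-1],[[0.44,0.75,0],[0,0,0],-1]]'
python3 -m pendant '[[[0.5,0.8,0],[0,0,0],-1],[[0.5,0.8,0],[0,0,0],-1],[[0.5,0.8,0],[0,0,0],-1],[[0.5,0.8,0],[0,0,0],-1],[[0.5,0.8,0],[0,0,0],-1],[[0.5,0.8,0],[0,0,0],-1],[[0.5,0.8,0],[0,0,0],-1],[[0.5,0.8,0],[0,0,0],-1],[[0.3,0.6,0],[0,0,0],-1],[[0,0,0],[0,0,0],-1]]'
python3 - <<'E'
from h import *
p=bot.camera_params("wrist");cv2.imwrite("pics/w1.png",bot.capture("wrist"));print(bot.get_obs()["tool_pos"])
f=200/np.tan(np.radians(p["fovy"]/2));T=p["camera_from_world"]
for n,X in dict(blue=(440,-43,93),green=(468,103,93),gkey=(447,-236,47)).items():
    c=T[:3,:3]@X+T[:3,3];r=np.hypot(c[0],c[1]);th=np.arctan2(r,c[2]);print(n,p["cx"]+f*th*c[0]/r,p["cy"]+f*th*c[1]/r)
E
```

```text
time: 0.93
tool_pos: [304.8, -269.5, 219.9]
tcp_rot: [-3.141, 0.0, 0.335]
contact_force: [0.9, -0.2, -0.9]
grip_width: 29.8
finger_force: 0.0
time: 1.77
tool_pos: [434.5, -58.1, 219.7]
tcp_rot: [-3.14, -0.0, 0.338]
contact_force: [-1.1, -0.4, -0.5]
grip_width: 0.4
finger_force: 0.0
[433.71448124 -59.49578519 219.68123499]
blue 306.27381262519515 178.50687594390445
green 177.53608948395802 107.03036240880569
gkey 457.3993534536592 216.69892949629016
```

View pics/w1.png

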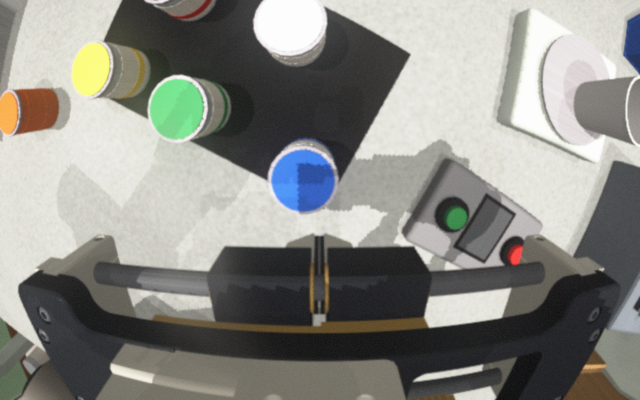

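The wrist view shows the blue lid at (303,179) against a predicted (306,178), and the green key at (454,216) against (457,217), so the estimates hold. Now I go down over blue and hold.

```bash
python3 -m pendant '[[[0.1,0.28,0],[0,0,0],-1],[[0.1,0.28,-0.3],[0,0,0],-1],[[0,0,-0.4],[0,0,0],-1],[[0,0,-0.4],[0,0,0],-1],[[0,0,-0.4],[0,0,0],-1],[[0,0,-0.4],[0,0,0],-1],[[0,0,-0.4],[0,0,0],-1],[[0,0,-0.3],[0,0,0],-1],[[0,0,-0.1],[0,0,0],-1],[[0,0,0],[0,0,0],-1]]'
python3 -m pendant '[[[0,0,0],[0,0,0],-1],[[0,0,0],[0,0,0],-1],[[0,0,0],[0,0,0],-1],[[0,0,0],[0,0,0],-1],[[0,0,0],[0,0,0],-1],[[0,0,0],[0,0,0],-1],[[0,0,0],[0,0,0],-1],[[0,0,0],[0,0,0],-1],[[0,0,0],[0,0,0],-1],[[0,0,0],[0,0,0],-1]]'
python3 -m pendant '[[[0,0,0],[0,0,0],-1],[[0,0,0],[0,0,0],-1],[[0,0,0],[0,0,0],-1],[[0,0,0],[0,0,0],-1],[[0,0,0],[0,0,0],-1],[[0,0,0],[0,0,0],-1],[[0,0,0],[0,0,0],-1],[[0,0,0],[0,0,0],-1],[[0,0,0],[0,0,0],-1],[[0,0,0],[0,0,0],-1]]'
python3 -m pendant '[[[0,0,0],[0,0,0],-1],[[0,0,0],[0,0,0],-1],[[0,0,0],[0,0,0],-1],[[0,0,0],[0,0,0],-1],[[0,0,0],[0,0,0],-1],[[0,0,0],[0,0,0],-1],[[0,0,0],[0,0,0],-1],[[0,0,0],[0,0,0],-1],[[0,0,0],[0,0,0],-1],[[0,0,0],[0,0,0],-1]]'
```

```text
time: 2.65
tool_pos: [438.9, -44.1, 138.2]
tcp_rot: [-3.141, 0.002, 0.334]
contact_force: [-0.3, 0.1, 0.3]
grip_width: 0.5
finger_force: 0.0
time: 3.48
tool_pos: [439.5, -44.0, 139.0]
tcp_rot: [3.141, -0.0, 0.335]
contact_force: [0.6, -0.2, -0.5]
grip_width: 0.3
finger_force: 0.0
time: 4.32
tool_pos: [439.5, -44.1, 139.1]
tcp_rot: [3.141, -0.0, 0.335]
contact_force: [-0.6, 0.8, -0.1]
grip_width: 0.3
finger_force: 0.0
time: 5.15
tool_pos: [439.5, -44.1, 139.0]
tcp_rot: [3.141, 0.0, 0.335]
contact_force: [-0.0, 0.3, 0.2]
grip_width: 0.5
finger_force: 0.0
```

```bash
python3 - <<'E'
from h import *
cv2.imwrite("pics/s1.png",cv2.resize(bot.capture("side")[120:300,240:440],None,fx=3,fy=3));print(bot.get_obs()["tool_pos"])
E
```

```text
[439.55234287 -44.08277287 139.05325245]
```

View pics/s1.png

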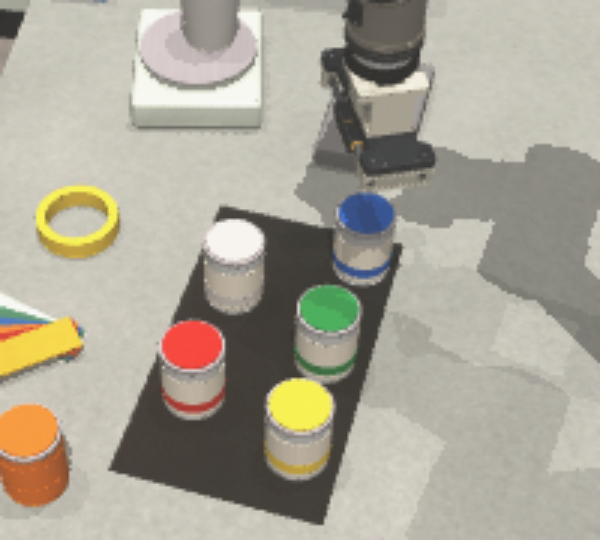

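The side crop shows the shut gripper near the blue lid at (365,213). I'll check where the fingertip should project, to be sure.

```bash
python3 - <<'E'
from h import *
from scipy.spatial.transform import Rotation as R
o=bot.get_obs();Rm=R.from_euler("xyz",o["tcp_rot"]).as_matrix()
out=[]
for n in("scene","side"):
    im=bot.capture(n);p=bot.camera_params(n);T=p["camera_from_world"]
    def pr(X):
        q=K(p)@(T[:3,:3]@X+T[:3,3]);return q[:2]/q[2]
    tip=pr(o["tool_pos"]+Rm@[0,0,17]);body=pr(o["tool_pos"]+Rm@[0,0,-49]);print(n,tip,body,pr(np.array([440,-43,93.])))
    x,y=(int(v) for v in tip);s=5
    c=cv2.resize(im[y-50:y+50,x-38:x+38],None,fx=s,fy=s,interpolation=cv2.INTER_CUBIC)
    for q in(tip,body): cv2.circle(c,tuple(int(v) for v in (q-[x-38,y-50])*s),4,(255,0,255),1)
    out.append(c)
cv2.imwrite("pics/c2.png",np.hstack(out))
E
```

```text
scene [263.55801792 177.83009788] [261.80919508 159.08778697] [264.67078192 185.58810491]
side [362.29410177 183.75769681] [363.93291028 169.41638543] [361.45466281 189.97792945]
```

View pics/c2.png

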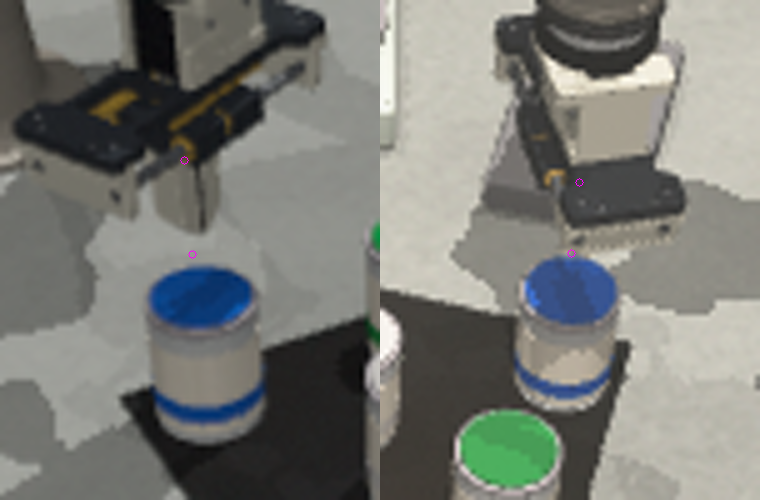

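The fingers sit over the middle of the blue lid, with a clear gap and no contact force. The blue hold ran over 2 s. I lift, pass high over the green tin, and go down over yellow.

```bash
python3 -m pendant '[[[0,0,0.5],[0,0,0],-1],[[0,0,0.8],[0,0,0],-1],[[0,0,0.8],[0,0,0],-1],[[0,0,0.6],[0,0,0],-1],[[0.1,0.5,0],[0,0,0],-1],[[0.13,0.7,0],[0,0,0],-1],[[0.13,0.8,0],[0,0,0],-1],[[0.13,0.8,0],[0,0,0],-1],[[0.13,0.8,0],[0,0,0],-1],[[0.13,0.8,0],[0,0,0],-1]]'
python3 -m pendant '[[[0.13,0.8,0],[0,0,0],-1],[[0.13,0.8,0],[0,0,0],-1],[[0.13,0.8,0],[0,0,0],-1],[[0.13,0.8,0],[0,0,0],-1],[[0.13,0.7,0],[0,0,0],-1],[[0.13,0.5,0],[0,0,0],-1],[[0.07,0.2,0],[0,0,0],-1],[[0,0,0],[0,0,0],-1],[[0,0,0],[0,0,0],-1],[[0,0,0],[0,0,0],-1]]'
python3 - <<'E'
from h import *
from scipy.spatial.transform import Rotation as R
p=bot.camera_params("wrist");o=bot.get_obs();cv2.imwrite("pics/w2.png",bot.capture("wrist"));print(o["tool_pos"])
f=200/np.tan(np.radians(p["fovy"]/2));T=p["camera_from_world"];Rm=R.from_euler("xyz",o["tcp_rot"]).as_matrix()
for n,X in dict(yel=(487,232,93),green=(468,103,93),tip=o["tool_pos"]+Rm@[0,0,17],tcp=o["tool_pos"]).items():
    c=T[:3,:3]@X+T[:3,3];r=np.hypot(c[0],c[1]);th=np.arctan2(r,c[2]);print(n,p["cx"]+f*th*c[0]/r,p["cy"]+f*th*c[1]/r)
E
```

```text
time: 6.13
tool_pos: [462.1, 89.1, 220.1]
tcp_rot: [3.141, -0.0, 0.335]
contact_force: [0.1, 0.4, 0.1]
grip_width: 0.4
finger_force: 0.0
time: 6.97
tool_pos: [487.4, 225.0, 220.0]
tcp_rot: [3.141, 0.001, 0.334]
contact_force: [-0.8, -0.2, 0.7]
grip_width: 0.2
finger_force: 0.0
[487.37320878 225.03895595 219.96567342]
yel 312.0164713111912 186.65500572690607
green 420.3697030075328 241.53334578624015
tip 318.95165115887653 232.9154916170469
tcp 318.9502849462911 244.23257282835834
```

View pics/w2.png

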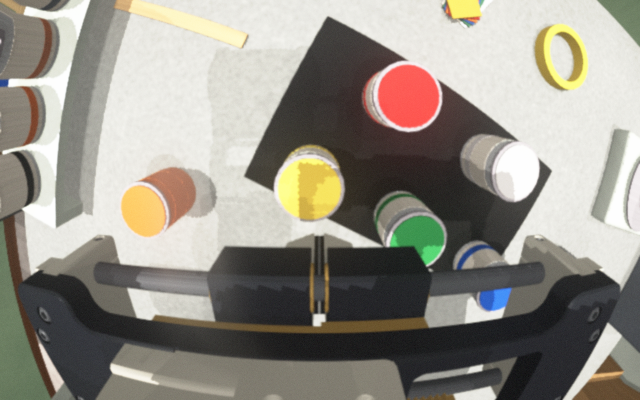

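In the wrist view the fingertip is at (320,236) against a predicted (319,233), and the yellow lid is at (309,188) against (312,187). The calibration is consistent, so I go down over yellow and hold.

```bash
python3 -m pendant '[[[0,0.12,0],[0,0,0],-1],[[0,0.12,-0.3],[0,0,0],-1],[[0,0,-0.4],[0,0,0],-1],[[0,0,-0.4],[0,0,0],-1],[[0,0,-0.4],[0,0,0],-1],[[0,0,-0.4],[0,0,0],-1],[[0,0,-0.4],[0,0,0],-1],[[0,0,-0.3],[0,0,0],-1],[[0,0,-0.1],[0,0,0],-1],[[0,0,0],[0,0,0],-1]]'
python3 -m pendant '[[[0,0,0],[0,0,0],-1],[[0,0,0],[0,0,0],-1],[[0,0,0],[0,0,0],-1],[[0,0,0],[0,0,0],-1],[[0,0,0],[0,0,0],-1],[[0,0,0],[0,0,0],-1],[[0,0,0],[0,0,0],-1],[[0,0,0],[0,0,0],-1],[[0,0,0],[0,0,0],-1],[[0,0,0],[0,0,0],-1]]'
python3 -m pendant '[[[0,0,0],[0,0,0],-1],[[0,0,0],[0,0,0],-1],[[0,0,0],[0,0,0],-1],[[0,0,0],[0,0,0],-1],[[0,0,0],[0,0,0],-1],[[0,0,0],[0,0,0],-1],[[0,0,0],[0,0,0],-1],[[0,0,0],[0,0,0],-1],[[0,0,0],[0,0,0],-1],[[0,0,0],[0,0,0],-1]]'
python3 -m pendant '[[[0,0,0],[0,0,0],-1],[[0,0,0],[0,0,0],-1],[[0,0,0],[0,0,0],-1],[[0,0,0],[0,0,0],-1],[[0,0,0],[0,0,0],-1],[[0,0,0],[0,0,0],-1],[[0,0,0],[0,0,0],-1],[[0,0,0],[0,0,0],-1],[[0,0,0],[0,0,0],-1],[[0,0,0],[0,0,0],-1]]'
```

```text
time: 7.85
tool_pos: [487.0, 233.0, 138.1]
tcp_rot: [3.142, 0.002, 0.335]
contact_force: [-0.3, -0.2, -0.2]
grip_width: 0.5
finger_force: 0.0
time: 8.68
tool_pos: [487.5, 233.1, 139.0]
tcp_rot: [3.141, 0.0, 0.335]
contact_force: [-0.9, 0.4, -1.1]
grip_width: 0.3
finger_force: 0.0
time: 9.52
tool_pos: [487.5, 233.1, 139.0]
tcp_rot: [3.142, 0.0, 0.335]
contact_force: [0.3, -0.5, 1.5]
grip_width: 0.7
finger_force: 0.0
time: 10.35
tool_pos: [487.5, 233.2, 139.1]
tcp_rot: [3.142, 0.0, 0.335]
contact_force: [0.4, 0.2, -0.0]
grip_width: 0.3
finger_force: 0.0
```

```bash
python3 -m pendant '[[[0,0,0.5],[0,0,0],-1],[[0,0,0.8],[0,0,0],-1],[[0,0,0.8],[0,0,0],-1],[[0,0,0.6],[0,0,0],-1],[[-0.07,-0.4,0],[0,0,0],-1],[[-0.07,-0.7,0],[0,0,0],-1],[[-0.07,-0.9,0],[0,0,0],-1],[[-0.07,-0.9,0],[0,0,0],-1],[[-0.07,-0.9,0],[0,0,0],-1],[[-0.07,-0.9,0],[0,0,0],-1]]'
python3 -m pendant '[[[-0.07,-0.95,0],[0,0,0],-1],[[-0.07,-0.95,0],[0,0,0],-1],[[-0.07,-0.95,0],[0,0,0],-1],[[-0.07,-0.95,0],[0,0,0],-1],[[-0.07,-0.95,0],[0,0,0],-1],[[-0.07,-0.95,0],[0,0,0],-1],[[-0.07,-0.95,0],[0,0,0],-1],[[-0.07,-0.95,0],[0,0,0],-1],[[-0.07,-0.95,0],[0,0,0],-1],[[-0.07,-0.95,0],[0,0,0],-1]]'
python3 -m pendant '[[[-0.07,-0.8,0],[0,0,0],-1],[[-0.07,-0.45,0],[0,0,0],-1],[[-0.07,-0.2,0],[0,0,0],-1],[[0,0,-0.3],[0,0,0],-1],[[0,0,-0.6],[0,0,0],-1],[[0,0,-0.7],[0,0,0],-1],[[0,0,-0.7],[0,0,0],-1],[[0,0,-0.7],[0,0,0],-1],[[0,0,-0.4],[0,0,0],-1],[[0,0,-0.1],[0,0,0],-1]]'
python3 - <<'E'
from h import *
p=bot.camera_params("wrist");o=bot.get_obs();cv2.imwrite("pics/w3.png",bot.capture("wrist"));print(o["tool_pos"])
f=200/np.tan(np.radians(p["fovy"]/2));T=p["camera_from_world"]
for n,X in dict(gk=(447,-236,47),rk=(430,-362,47),tip=o["tool_pos"]-[0,0,17]).items():
    c=T[:3,:3]@X+T[:3,3];r=np.hypot(c[0],c[1]);th=np.arctan2(r,c[2]);print(n,p["cx"]+f*th*c[0]/r,p["cy"]+f*th*c[1]/r)
E
```

```text
time: 11.18
tool_pos: [474.1, 90.6, 219.4]
tcp_rot: [-3.142, 0.001, 0.335]
contact_force: [0.2, 0.5, 0.9]
grip_width: 0.9
finger_force: 0.0
time: 12.02
tool_pos: [452.9, -194.3, 219.4]
tcp_rot: [-3.141, 0.001, 0.335]
contact_force: [-0.3, -0.9, 1.7]
grip_width: 0.7
finger_force: 0.0
time: 12.85
tool_pos: [446.2, -233.7, 112.3]
tcp_rot: [-3.137, 0.003, 0.336]
contact_force: [0.6, -0.3, 0.2]
grip_width: 0.5
finger_force: 0.0
[ 446.20640791 -233.70719328  112.27046846]
gk 322.4431176037879 208.62895546832945
rk 447.43681944461673 268.5513384758639
tip 319.08221241692524 232.88986480821316
```

View pics/w3.png

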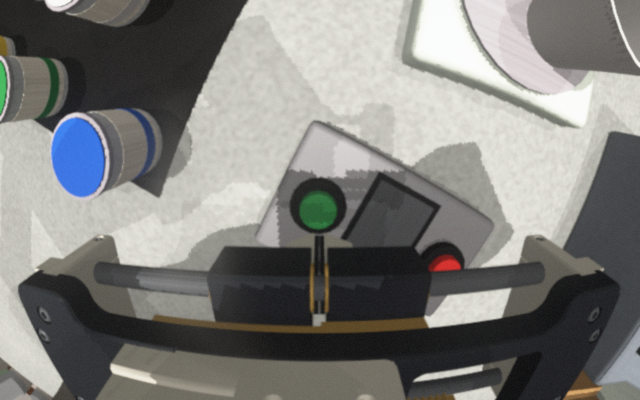

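The green key is at (318,210), directly under the fingertips, and the red key at (445,264) is well clear. Now I descend to just above the key, then press slowly.

```bash
python3 -m pendant '[[[0,0,-0.3],[0,0,0],-1],[[0,0,-0.4],[0,0,0],-1],[[0,0,-0.3],[0,0,0],-1],[[0,0,-0.2],[0,0,0],-1],[[0,0,-0.1],[0,0,0],-1],[[0,0,-0.1],[0,0,0],-1],[[0,0,0],[0,0,0],-1],[[0,0,0],[0,0,0],-1],[[0,0,0],[0,0,0],-1],[[0,0,0],[0,0,0],-1]]'
python3 -m pendant '[[[0,0,-0.05],[0,0,0],-1],[[0,0,-0.05],[0,0,0],-1],[[0,0,-0.05],[0,0,0],-1],[[0,0,0],[0,0,0],-1],[[0,0,0],[0,0,0],-1],[[0,0,0],[0,0,0],-1],[[0,0,0],[0,0,0],-1],[[0,0,0],[0,0,0],-1],[[0,0,0],[0,0,0],-1],[[0,0,0],[0,0,0],-1]]'
```

```text
time: 13.73
tool_pos: [447.8, -236.5, 73.4]
tcp_rot: [3.141, -0.0, 0.335]
contact_force: [0.0, 0.4, 0.4]
grip_width: 0.5
finger_force: 0.0
time: 14.57
tool_pos: [447.7, -236.4, 68.6]
tcp_rot: [3.141, -0.0, 0.335]
contact_force: [0.6, 0.0, -0.1]
grip_width: 0.4
finger_force: 0.0
```

```bash
python3 -m pendant '[[[0,0,-0.05],[0,0,0],-1],[[0,0,-0.05],[0,0,0],-1],[[0,0,-0.05],[0,0,0],-1],[[0,0,-0.05],[0,0,0],-1],[[0,0,0],[0,0,0],-1],[[0,0,0],[0,0,0],-1],[[0,0,0],[0,0,0],-1],[[0,0,0],[0,0,0],-1],[[0,0,0],[0,0,0],-1],[[0,0,0],[0,0,0],-1]]'
```

```text
time: 15.4
tool_pos: [447.6, -236.4, 62.6]
tcp_rot: [3.141, -0.0, 0.335]
contact_force: [-0.1, -0.0, 0.5]
grip_width: 0.2
finger_force: 0.0
```

```bash
python3 -m pendant '[[[0,0,-0.05],[0,0,0],-1],[[0,0,-0.05],[0,0,0],-1],[[0,0,0],[0,0,0],-1],[[0,0,0],[0,0,0],-1],[[0,0,0],[0,0,0],-1],[[0,0,0],[0,0,0],-1],[[0,0,0],[0,0,0],-1],[[0,0,0],[0,0,0],-1],[[0,0,0],[0,0,0],-1],[[0,0,0],[0,0,0],-1]]'
```

```text
time: 16.23
tool_pos: [447.7, -236.4, 59.6]
tcp_rot: [3.141, -0.0, 0.335]
contact_force: [-0.3, -0.7, 0.6]
grip_width: 0.3
finger_force: 0.0
```

```bash
python3 -m pendant '[[[0,0,-0.05],[0,0,0],-1],[[0,0,-0.05],[0,0,0],-1],[[0,0,0],[0,0,0],-1],[[0,0,0],[0,0,0],-1],[[0,0,0],[0,0,0],-1],[[0,0,0],[0,0,0],-1],[[0,0,0],[0,0,0],-1],[[0,0,0],[0,0,0],-1],[[0,0,0],[0,0,0],-1],[[0,0,0],[0,0,0],-1]]'
```

```text
time: 17.07
tool_pos: [447.6, -236.4, 56.6]
tcp_rot: [3.141, -0.0, 0.335]
contact_force: [0.5, -0.2, 0.3]
grip_width: 0.6
finger_force: 0.0
```

No contact yet at a nominal tip height of 39.6 mm, so I look before pressing further.

```bash
python3 - <<'E'
from h import *
o=bot.get_obs();out=[]
for n in("scene","side"):
    im=bot.capture(n);p=bot.camera_params(n);T=p["camera_from_world"]
    q=K(p)@(T[:3,:3]@(o["tool_pos"]-[0,0,17])+T[:3,3]);q=q[:2]/q[2];x,y=(int(v) for v in q);s=7
    c=cv2.resize(im[y-45:y+35,x-28:x+28],None,fx=s,fy=s,interpolation=cv2.INTER_CUBIC)
    cv2.circle(c,tuple(int(v) for v in (q-[x-28,y-45])*s),4,(255,0,255),1);out.append(c);print(n,q)
w=bot.capture("wrist");cv2.imwrite("pics/w4.png",w)
cv2.imwrite("pics/c4.png",np.hstack(out))
E
```

```text
scene [210.19677976 226.15403463]
side [361.99971036 163.07665242]
```

View pics/c4.png

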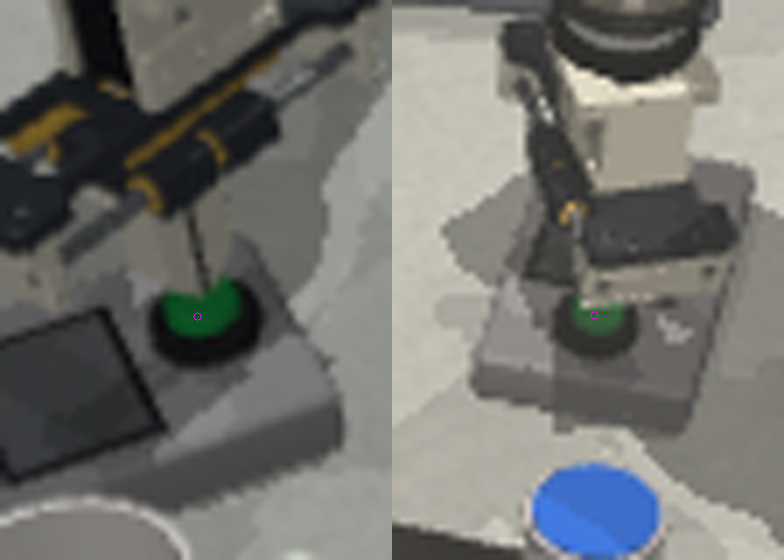

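The tips are over the green key with a gap of several mm left, so the real tip is higher than nominal. I keep creeping down and watch the force.

```bash
python3 -m pendant '[[[0,0,-0.05],[0,0,0],-1],[[0,0,-0.05],[0,0,0],-1],[[0,0,0],[0,0,0],-1],[[0,0,0],[0,0,0],-1],[[0,0,0],[0,0,0],-1],[[0,0,0],[0,0,0],-1],[[0,0,0],[0,0,0],-1],[[0,0,0],[0,0,0],-1],[[0,0,0],[0,0,0],-1],[[0,0,0],[0,0,0],-1]]'
python3 -m pendant '[[[0,0,-0.05],[0,0,0],-1],[[0,0,-0.05],[0,0,0],-1],[[0,0,0],[0,0,0],-1],[[0,0,0],[0,0,0],-1],[[0,0,0],[0,0,0],-1],[[0,0,0],[0,0,0],-1],[[0,0,0],[0,0,0],-1],[[0,0,0],[0,0,0],-1],[[0,0,0],[0,0,0],-1],[[0,0,0],[0,0,0],-1]]'
```

```text
time: 18.05
tool_pos: [447.6, -236.4, 53.6]
tcp_rot: [3.141, 0.0, 0.335]
contact_force: [-0.1, 0.8, -0.5]
grip_width: 0.4
finger_force: 0.0
time: 18.88
tool_pos: [447.7, -236.4, 50.6]
tcp_rot: [3.141, -0.0, 0.335]
contact_force: [-1.5, 0.9, 0.4]
grip_width: 0.3
finger_force: 0.0
```

```bash
python3 -m pendant '[[[0,0,-0.05],[0,0,0],-1],[[0,0,-0.05],[0,0,0],-1],[[0,0,0],[0,0,0],-1],[[0,0,0],[0,0,0],-1],[[0,0,0],[0,0,0],-1],[[0,0,0],[0,0,0],-1],[[0,0,0],[0,0,0],-1],[[0,0,0],[0,0,0],-1],[[0,0,0],[0,0,0],-1],[[0,0,0],[0,0,0],-1]]'
python3 - <<'E'
from h import *
print(np.round(bot.get_obs()["contact_force"],1))
a=bot.capture("scene");o=bot.get_obs();print(np.round(o["contact_force"],1))
cv2.imwrite("pics/c5.png",cv2.resize(a[180:250,170:250],None,fx=7,fy=7,interpolation=cv2.INTER_CUBIC))
E
```

```text
time: 19.72
tool_pos: [447.7, -236.4, 47.6]
tcp_rot: [3.141, -0.0, 0.335]
contact_force: [1.2, -0.6, 1.1]
grip_width: 0.6
finger_force: 0.7
[ 1.2 -0.6  1.1]
[ 0.6 -0.5  2.1]
```

View pics/c5.png

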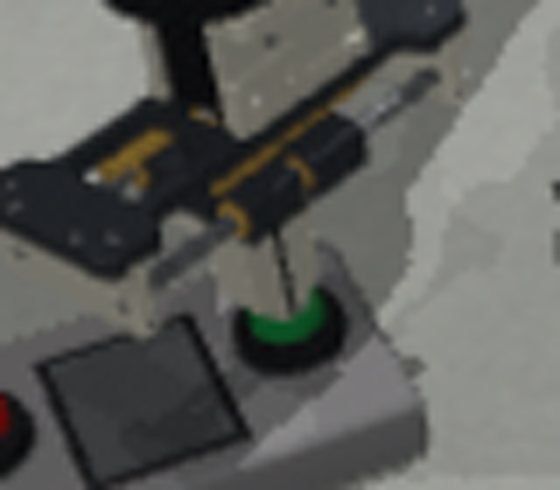

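The tips now rest on the green key (about 1–2 N). I press the remaining travel.

```bash
python3 -m pendant '[[[0,0,-0.05],[0,0,0],-1],[[0,0,-0.05],[0,0,0],-1],[[0,0,-0.05],[0,0,0],-1],[[0,0,0],[0,0,0],-1],[[0,0,0],[0,0,0],-1],[[0,0,0],[0,0,0],-1],[[0,0,0],[0,0,0],-1],[[0,0,0],[0,0,0],-1],[[0,0,0],[0,0,0],-1],[[0,0,0],[0,0,0],-1]]'
```

```text
time: 20.6
tool_pos: [447.7, -236.4, 43.1]
tcp_rot: [3.141, -0.0, 0.335]
contact_force: [-0.5, -0.4, 3.4]
grip_width: 0.6
finger_force: 1.9
```

```bash
python3 -m pendant '[[[0,0,-0.04],[0,0,0],-1],[[0,0,-0.04],[0,0,0],-1],[[0,0,0],[0,0,0],-1],[[0,0,0],[0,0,0],-1],[[0,0,0],[0,0,0],-1],[[0,0,0],[0,0,0],-1],[[0,0,0],[0,0,0],-1],[[0,0,0],[0,0,0],-1],[[0,0,0],[0,0,0],-1],[[0,0,0],[0,0,0],-1]]'
```

```text
time: 21.43
tool_pos: [447.8, -236.5, 41.4]
tcp_rot: [3.141, -0.0, 0.335]
contact_force: [-2.4, 1.5, 12.0]
grip_width: 0.3
finger_force: 6.1
```

The force jumped to 12 N and the tool stopped short of its target, so the key is at its stop. I lift off.

```bash
python3 -m pendant '[[[0,0,0.1],[0,0,0],-1],[[0,0,0.3],[0,0,0],-1],[[0,0,0.6],[0,0,0],-1],[[0,0,0.7],[0,0,0],-1],[[0,0,0.7],[0,0,0],-1],[[0,0,0.6],[0,0,0],-1],[[0,0,0.3],[0,0,0],-1],[[0,0,0],[0,0,0],-1],[[0,0,0],[0,0,0],-1],[[0,0,0],[0,0,0],-1]]'
python3 -c "
from plant import bot
print(bot.close_job())"
```

```text
time: 22.27
tool_pos: [447.0, -235.9, 138.4]
tcp_rot: [-3.14, 0.001, 0.335]
contact_force: [0.4, 0.5, 0.7]
grip_width: 0.2
finger_force: 0.0
the job is handed in; nothing more can be done
None
```

I pointed at the blue and then the yellow tin for over 2 s each, pressed the green key to its stop (12 N) and released it, and handed the job in at about 22 s; the hand-in returned no verdict. The fingertips sat roughly 15 mm higher than stated, so they were about 45 mm above the lids rather than 30 mm, still inside the judged height range.

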